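Restock the crowded ink rack and slide it out to serve

ROBOT

A 6-joint arm with a two-finger parallel gripper is mounted at the origin on the work surface. World frame = base frame: x ahead of the robot, y to its left, z up, the work surface at z = 0. Lengths are in m, angles in rad, forces in N, time in s.
With the tool pointing down it reaches from about 0.35 to 0.975 m from the base axis. Payload 4.9 kg.
Tool frame: the origin (TCP) lies at the very end of the fingers, on their centre line; the grasp point (between the pads) lies 19 mm behind it (pinch_z is the distance from the TCP to the grasp point, in m); z points along the fingers, y is the line along which they close (so a half turn about z gives the same grasp; the last joint's range is limited). The gripper opens to 85 mm and grips with 20 to 120 N. Pads are 22 mm wide; open, the fingers measure 114 mm over their backs; the gripper's body (76 mm by 85 mm) begins 54 mm behind the grasp point. The pads swing forward as they close: fully open they stand 13 mm farther back than shut.
Start: joints at [1.172, 0.053, 1.613, -0, 1.476, -0.119], TCP at [0.173, 0.601, 0.196] pointing down, gripper open.
Joint ranges: [-3.01, 3.01], [-1.01, 2.22], [0.06, 2.58], [-1.02, 4.17], [0.09, 2.62], [-3.14, 3.14]. Speed limits (rad/s): [2.57, 2.57, 3.14, 3.14, 3.14, 3.14].

INTERFACE

Orientations are given as a unit quaternion [w, x, y, z].
In Python, from plant import * gives the robot as it stands. The module is installed in compiled form; this text tells all that it offers.
- The arm moves only by the tool play_rows, never from a script. Its arguments are lists of equal length, an entry for each row: "linear": the shift along the world's x, y, z in m, a list of three; "turn": the turn about the world's z in degrees. A call has 1 to 8 rows; each row shifts and turns the commanded pose from where the row before left it; what a row does not reach is not made up. A row lasts 1/8 s, in which the tool goes at most 62.5 mm and 10.7 degrees, less where a joint would pass 70% of its speed; a pose out of reach is approached as far as the arm can. A call is refused whole if a number of a shift passes 0.0625 or a number of a turn 10.7, either way. A call with a gripper value outside its range is refused whole. "hand" is the finger opening in m, from 0 to 0.0854, set as the call begins (left out, the last holds). The fingers move at their own pace and stop on an object; the grip force is fixed at half the most. Time passes only in rows, so rows that do not move let the fingers close. It gives the time, the measured TCP pose, the force, the opening and the grip force at its end, in the units of the state.
- state(): the state, without advancing time (a new reading comes with each control period).
- grab_frame(name): name is "side" or "top" or "wrist"; returns the picture (480x640x3 uint8, red, green, blue); there is no depth.
- camera_info(name): a dict with "camera_matrix" (3x3 intrinsics, pixels), "origin" and "attitude" of the camera in the world; the wrist camera has in their place "mount" (4x4, takes a point from camera to tool coordinates, whose origin is the TCP and whose axes are the flange's). Camera axes: x right, y down, z forward; pixel columns grow to the right and rows downward; lengths in m; the calibration is good to about 2 mm. The wrist camera is an equidistant fisheye: a pixel r from the principal point sees the ray r / f radians off the axis. A picture is of the moment at which its call begins: read the wrist's pose just before it. camera_info takes no time and is no camera call.
- job_done(): hands the job in; it is judged then, once.
Trained networks look in the newest picture that a camera, given by its name, has taken for a name from the list of things; names that differ only in an ending like _2 or _b are one class to them, and where a whole thing is asked for, a point or a joint stands for the part that bears it (a point fixed in the world has none). Each returns a list of dicts, best first, with "p" (0 to 1); they miss things now and then, are a little off and sometimes report something else, mostly with a low value. They report only what shows in the picture. A call takes as long as a camera call. They do not tell look-alikes from the thing itself.
- trace(camera, thing): "region" (480x640 bool, what is visible of it) and "location" ([column, row] in pixels, amid what is visible of it).
The state is a dict: "time": time; "joint_pos": joint angles; "joint_vel": joint speeds; "joint_efforts": joint torques, N m; "tool_pos": TCP position; "tool_rot": TCP orientation; "contact_force": force on the tool from outside, world axes, zero at the start; "ft_torque": the same for the moment, N m; "gripper_width": opening from 0.0 (shut) to 1.0 (fully open); "grasp_force": force on a finger pad.
Only numpy, scipy, OpenCV 4.12 (cv2) and the standard library are available. Lean on these libraries where they do the work, as an engineer would, in place of code of your own. Each camera call takes 0.05 s, during which the arm holds its last target. There are 200 camera calls.

TASK

Restock the tattoo stall's ink rack: with the rack at its filling station, stand every red ink bottle from the table upright on the trough's floor among the bottles already there, nudging those aside to make room without tipping any over or taking any out. When all are in, slide the full rack along its rail until it clicks in at the serving station, every bottle still standing in it; leave the mug, the bead tray and the spray bottle alone.

Things in the scene. Friction and masses are not known exactly. Their poses are not given: they have to be found in the camera images.
- rack (a joint): rack's position along its rail, m: 0 = filling station (start), 0.140 = serving station; grows as it slides along its own +y. A sprung ball catches it at these two stations (drawn in from within 3 mm): about 9 N to enter or leave one, 2 to 3 N to slide between. Stops at -0.004 and 0.165
- rack_in (a point): sliding steel trough, open top, yellow side stripes. Point: centre of its inner floor, 24 mm above the table; x across, y along trough and slide towards the serving station (handle end), z up. Inside 348 (y) x 40 (x) mm; walls 32 mm high above the floor, 5 mm thick. Holds one row of loose standing bottles, nine at most, that can slide along its floor
- rack_handle (a point): the rack's handle: red upright post fixed to the trough's +y end, 16 x 16 mm, top 108 mm above the work surface; this point is on its axis at 88 mm above the work surface, 20 mm below the top; axes as the trough's
- old0_mid (a point): black with black cap ink bottle, upright, 82 mm tall: body 36 mm diameter up to 34 mm (foot tapers to 31 mm diameter in its lowest 6 mm), shoulder sloping in to 42 mm, then a straight cap 15 mm diameter up to the top. 90 g, base-heavy. Point at half height, 41 mm above the underside; z up. One of five already in the trough, their gaps each too narrow for another
- old1_mid (a point): green with yellow cap ink bottle, upright, 82 mm tall: body 36 mm diameter up to 34 mm (foot tapers to 31 mm diameter in its lowest 6 mm), shoulder sloping in to 42 mm, then a straight cap 15 mm diameter up to the top. 90 g, base-heavy. Point at half height, 41 mm above the underside; z up. One of five already in the trough, their gaps each too narrow for another
- old2_mid (a point): blue with black cap ink bottle, upright, 82 mm tall: body 36 mm diameter up to 34 mm (foot tapers to 31 mm diameter in its lowest 6 mm), shoulder sloping in to 42 mm, then a straight cap 15 mm diameter up to the top. 90 g, base-heavy. Point at half height, 41 mm above the underside; z up. One of five already in the trough, their gaps each too narrow for another
- old3_mid (a point): yellow with green cap ink bottle, upright, 82 mm tall: body 36 mm diameter up to 34 mm (foot tapers to 31 mm diameter in its lowest 6 mm), shoulder sloping in to 42 mm, then a straight cap 15 mm diameter up to the top. 90 g, base-heavy. Point at half height, 41 mm above the underside; z up. One of five already in the trough, their gaps each too narrow for another
- old4_mid (a point): amber with black cap ink bottle, upright, 82 mm tall: body 36 mm diameter up to 34 mm (foot tapers to 31 mm diameter in its lowest 6 mm), shoulder sloping in to 42 mm, then a straight cap 15 mm diameter up to the top. 90 g, base-heavy. Point at half height, 41 mm above the underside; z up. One of five already in the trough, their gaps each too narrow for another
- new0_mid (a point): red with white cap ink bottle, upright, 82 mm tall: body 36 mm diameter up to 34 mm (foot tapers to 31 mm diameter in its lowest 6 mm), shoulder sloping in to 42 mm, then a straight cap 15 mm diameter up to the top. 90 g, base-heavy. Point at half height, 41 mm above the underside; z up. New, on the table between robot and rack (may be absent)
- new1_mid (a point): red with white cap ink bottle, upright, 82 mm tall: body 36 mm diameter up to 34 mm (foot tapers to 31 mm diameter in its lowest 6 mm), shoulder sloping in to 42 mm, then a straight cap 15 mm diameter up to the top. 90 g, base-heavy. Point at half height, 41 mm above the underside; z up. New, on the table between robot and rack (may be absent)
- new2_mid (a point): red with white cap ink bottle, upright, 82 mm tall: body 36 mm diameter up to 34 mm (foot tapers to 31 mm diameter in its lowest 6 mm), shoulder sloping in to 42 mm, then a straight cap 15 mm diameter up to the top. 90 g, base-heavy. Point at half height, 41 mm above the underside; z up. New, on the table between robot and rack (may be absent)
- new3_mid (a point): red with white cap ink bottle, upright, 82 mm tall: body 36 mm diameter up to 34 mm (foot tapers to 31 mm diameter in its lowest 6 mm), shoulder sloping in to 42 mm, then a straight cap 15 mm diameter up to the top. 90 g, base-heavy. Point at half height, 41 mm above the underside; z up. New, on the table between robot and rack (may be absent)
- mug: white mug, 80 mm wide, 90 mm tall, a bystander; origin at the centre of its underside
- bead_tray: red tray of beads, 170 x 230 x 35 mm, a bystander; origin at the centre of its underside
- spray: clear spray bottle, 56 mm wide, 150 mm tall, a bystander; origin at the centre of its underside
Things that resemble listed ones, but are neither listed nor needed, are in the scene too. There is more than one size of the part that bears old2_mid; the job needs the middle-sized. Leave any purple look-alike of the part that bears old4_mid alone.

How it is judged:
By the outcome, as a careful person would: the job done as asked, in the order asked, and still so for the second after the job is handed in, with the robot touching nothing.
Of new0, new1, new2, new3 only 3 to 4 are there at a start; the rules pass over those that are not, and their reading is None.
At some moment in a run one of new0, new1, new2, new3 may be knocked a few centimetres aside while the robot is not near it.
It also fails if it takes over 208 s, if anything falls off the work surface, if the arm or the gripper's body presses on something with over 40 N, if the wrist force passes 120 N, or if a joint passes its speed limit or range.

## Working session

There is one attempt and no reset: what is moved stays moved. The work goes in short steps, Python scripts to look and compute and a tool call to move; the robot and the scene stay as the last step left them, time stands still between calls to the robot, and variables do not carry over. Pictures are saved under pics/ and viewed, at most 14 in all, crops included, and the job is handed in when it is done.

Besides the shell and the picture viewer there is one more tool, called after "Request:" in YAML: its name, and indented under it one key for each argument. play_rows: Moves the arm, as the interface text tells. Its arguments: {"type":"object","properties":{"linear":{"type":"array","items":{"type":"array","items":{"type":"number"}}},"turn":{"type":"array","items":{"type":"number"}},"hand":{"type":"number"}},"required":["linear","turn"]}

```bash
mkdir -p pics
cat > h.py <<'E'
from plant import *
import numpy as np, cv2
from scipy.spatial.transform import Rotation as R
def save(n,f,crop=None,scale=1):
    im=grab_frame(n)[:,:,::-1]
    if crop: im=im[crop[1]:crop[3],crop[0]:crop[2]]
    if scale!=1: im=cv2.resize(im,None,fx=scale,fy=scale,interpolation=cv2.INTER_CUBIC)
    cv2.imwrite('pics/'+f,im)
def Rm(a):
    a=np.array(a,float)
    return a if a.shape==(3,3) else R.from_quat(a,scalar_first=True).as_matrix()
def ray(n,px):
    c=camera_info(n);K=np.array(c['camera_matrix']);u=(px[0]-K[0,2])/K[0,0];v=(px[1]-K[1,2])/K[1,1]
    if n=='wrist':
        r=np.hypot(u,v);d=np.array([u/r*np.sin(r),v/r*np.sin(r),np.cos(r)]) if r>1e-9 else np.array([0,0,1.])
        M=np.array(c['mount']);s=state();Rt=Rm(s['tool_rot'])
        return np.array(s['tool_pos'])+Rt@M[:3,3],Rt@M[:3,:3]@d
    return np.array(c['origin']),Rm(c['attitude'])@np.array([u,v,1.])
def onz(n,px,z):
    o,d=ray(n,px);return o+d*(z-o[2])/d[2]
def proj(n,p):
    c=camera_info(n);K=np.array(c['camera_matrix'])
    q=Rm(c['attitude']).T@(np.array(p)-c['origin']);q=K@q;return q[:2]/q[2]
E
python3 - <<'E'
from h import *
print(state())
for n in ('side','top','wrist'): print(camera_info(n))
save('top','top0.png');save('side','side0.png')
for t in ('new0_mid','old0_mid','old1_mid','old2_mid','old3_mid','old4_mid','rack_in','rack_handle'):
    for n in ('top','side'):
        print(n,t,[(round(d['p'],2),np.round(d['location']).tolist(),int(d['region'].sum())) for d in trace(n,t)])
E
```

```text
{'time': 0.0, 'joint_pos': array([ 1.17199359e+00,  5.33664683e-02,  1.61426904e+00,  5.21198730e-06,
        1.47602693e+00, -1.18999044e-01]), 'joint_vel': array([ 0.0003359 , -0.00155934, -0.00034182,  0.00150109,  0.0004705 ,
        0.0001179 ]), 'joint_efforts': array([-8.61893859e-04, -3.93669641e+01, -3.70189011e+01, -1.03539110e-04,
        7.03986967e-03, -1.42565443e-05]), 'tool_pos': array([0.1723307 , 0.6000509 , 0.19427206]), 'tool_rot': array([-2.67457715e-04,  1.39446094e-01,  9.90229123e-01, -9.99732827e-04]), 'contact_force': array([-0.50555309, -1.0219997 , -0.14210389]), 'ft_torque': array([ 0.05251333, -0.01225198, -0.00363127]), 'grasp_force': 0.0, 'gripper_width': 0.9963315303336264}
{'camera_matrix': array([[487.71527389,   0.        , 313.53625509],
       [  0.        , 487.71527389, 240.66027067],
       [  0.        ,   0.        ,   1.        ]]), 'origin': array([-0.04905854, -0.55489459,  1.0138802 ]), 'attitude': array([-0.32555259,  0.87016889, -0.34577264,  0.13138832])}
{'camera_matrix': array([[479.08188348,   0.        , 321.09419079],
       [  0
[... 864 characters left out ...]
25.0], 125), (0.26, [298.0, 287.0], 120)]
side old0_mid [(0.5, [420.0, 287.0], 213)]
top old1_mid []
side old1_mid [(0.69, [400.0, 275.0], 249)]
top old2_mid [(0.76, [416.0, 195.0], 220), (0.62, [368.0, 231.0], 134)]
side old2_mid [(0.93, [456.0, 277.0], 554), (0.64, [378.0, 262.0], 205), (0.5, [357.0, 312.0], 173)]
top old3_mid [(0.55, [349.0, 233.0], 142)]
side old3_mid [(0.67, [358.0, 247.0], 221)]
top old4_mid [(0.62, [329.0, 237.0], 116)]
side old4_mid [(0.69, [301.0, 263.0], 277)]
top rack_in [(0.82, [360.0, 236.0], 1421)]
side rack_in [(0.26, [315.0, 294.0], 327)]
top rack_handle [(0.62, [361.0, 236.0], 1588), (0.28, [300.0, 286.0], 84)]
side rack_handle [(0.87, [373.0, 270.0], 2684)]
```

View pics/top0.png

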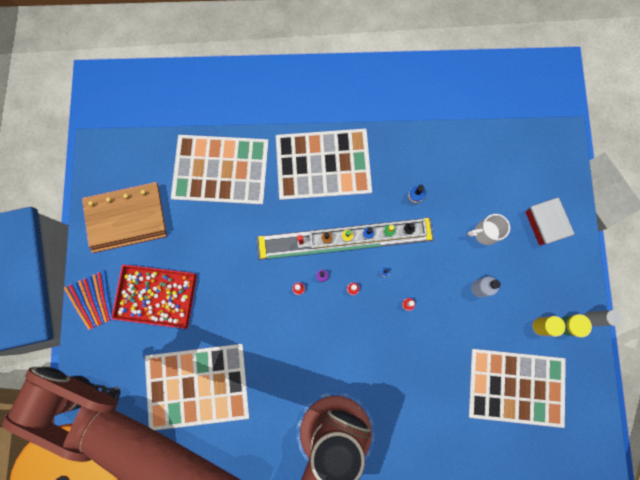

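View pics/side0.png

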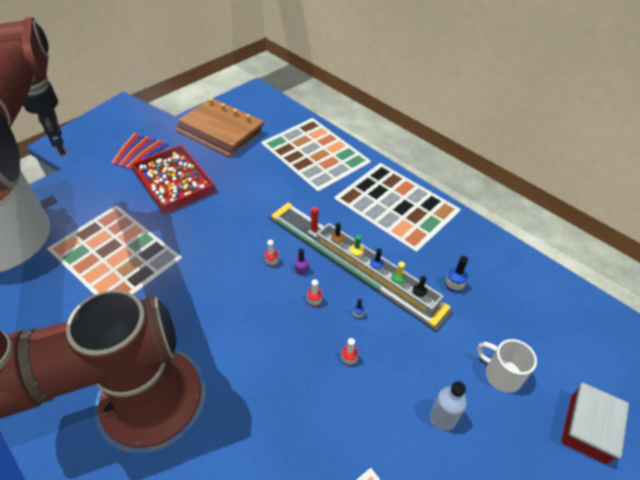

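Top view: the red/white-cap bottles are at about (299,288), (354,288) and (409,304). The look-alikes are a purple bottle at (323,275), a small blue one at (386,271) and a large blue one at (417,195). In the trough are amber (327,237), yellow (348,235), blue (369,232), green (390,230) and black (410,228). The handle's red post is at about (302,240), at the left (+y) end. The side view also shows three reds, at (271,255), (315,292) and (350,352), so new0–3 has three present.

Run:
```python
from h import *
for k,px,z in [('r1',(299,288),.075),('r2',(354,288),.075),('r3',(409,304),.075),('purple',(323,274),.075),('amber',(327,237),.1),('yel',(348,235),.1),('blue',(369,232),.1),('green',(390,230),.1),('black',(410,228),.1),('handle',(300,239),.108),('rail+',(262,245),.02),('rail-',(430,230),.02),('bigblue',(418,190),.1),('smallblue',(386,271),.05)]:
    print(k,np.round(onz('top',px,z),3))
save('top','top_crop.png',(250,180,450,320),4)
```

```text
r1 [0.425 0.099 0.075]
r2 [ 0.421 -0.065  0.075]
r3 [ 0.371 -0.226  0.075]
purple [0.465 0.026 0.075]
amber [0.573 0.012 0.1  ]
yel [ 0.578 -0.051  0.1  ]
blue [ 0.585 -0.114  0.1  ]
green [ 0.59  -0.177  0.1  ]
black [ 0.595 -0.237  0.1  ]
handle [0.567 0.092 0.108]
rail+ [0.568 0.217 0.02 ]
rail- [ 0.603 -0.314  0.02 ]
bigblue [ 0.712 -0.267  0.1  ]
smallblue [ 0.473 -0.166  0.05 ]
```

View pics/top_crop.png

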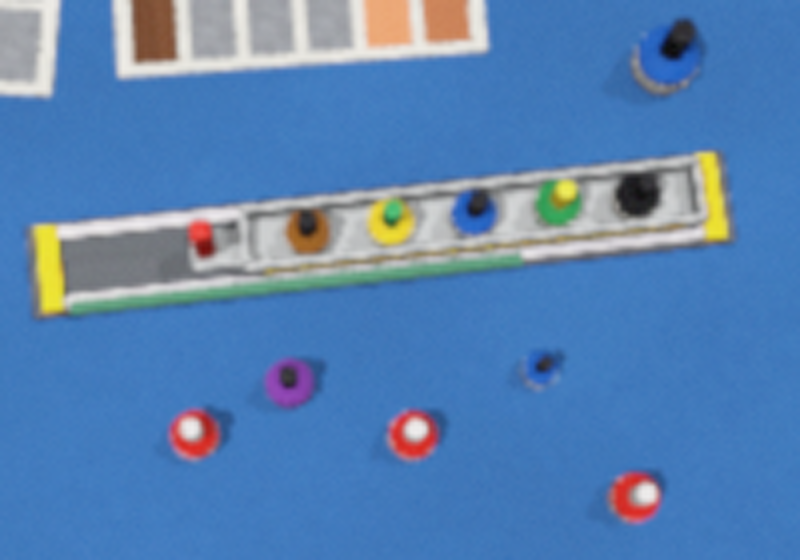

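Request:
play_rows:
  linear:
    - [0.033, -0.049, 0]
    - [0.033, -0.049, 0]
    - [0.033, -0.049, 0]
    - [0.033, -0.049, 0]
    - [0.033, -0.049, 0]
    - [0.033, -0.049, 0]
    - [0.033, -0.049, 0]
    - [0.033, -0.049, 0]
  turn: [-8, -8, -8, -8, -8, -8, -8, -8]
  hand: 0.05

```text
time: 1.95
tool_pos: [0.4375, 0.207, 0.1959]
tool_rot: [0.0, 0.645, 0.764, 0.001]
contact_force: [0.0, 0.8, -0.3]
gripper_width: 0.585
grasp_force: 0.0
```

Request:
play_rows:
  linear:
    - [0.033, -0.049, 0]
    - [0.033, -0.049, 0]
    - [0.033, -0.049, 0]
    - [0.033, -0.049, 0]
    - [0, 0, 0]
    - [0, 0, 0]
  turn: [-5, 0, 0, 0, 0, 0]

```text
time: 2.7
tool_pos: [0.5684, 0.0127, 0.1953]
tool_rot: [-0.0, 0.676, 0.737, -0.0]
contact_force: [-0.2, 0.7, -0.1]
gripper_width: 0.585
grasp_force: 0.0
```

Run:
```python
from h import *
s=state();print(s['tool_pos'],Rm(s['tool_rot']),s['joint_pos'],s['contact_force'])
save('wrist','w1.png')
for t in ('new0_mid','old0_mid','old2_mid','old3_mid','old4_mid','rack_handle'):
    print(t,[(round(d['p'],2),np.round(d['location']).tolist(),int(d['region'].sum())) for d in trace('wrist',t)])
```

```text
[0.56838579 0.01274498 0.19533684] [[-8.61633728e-02  9.96280841e-01 -5.98888670e-04]
 [ 9.96280887e-01  8.61636575e-02  4.67009264e-04]
 [ 5.16874821e-04 -5.56422243e-04 -9.99999712e-01]] [-1.08689716e-01 -8.07878004e-02  1.74533139e+00  4.01025297e-04
  1.47769508e+00 -1.94997627e-01] [-0.24171582  0.65940424 -0.09170335]
new0_mid []
old0_mid [(0.57, [323.0, 415.0], 176)]
old2_mid [(0.85, [331.0, 342.0], 1651), (0.74, [324.0, 413.0], 210), (0.58, [337.0, 280.0], 1647), (0.15, [333.0, 238.0], 9096)]
old3_mid [(0.63, [333.0, 278.0], 1699)]
old4_mid [(0.92, [218.0, 185.0], 1370), (0.68, [337.0, 216.0], 1521)]
rack_handle []
```

View pics/w1.png

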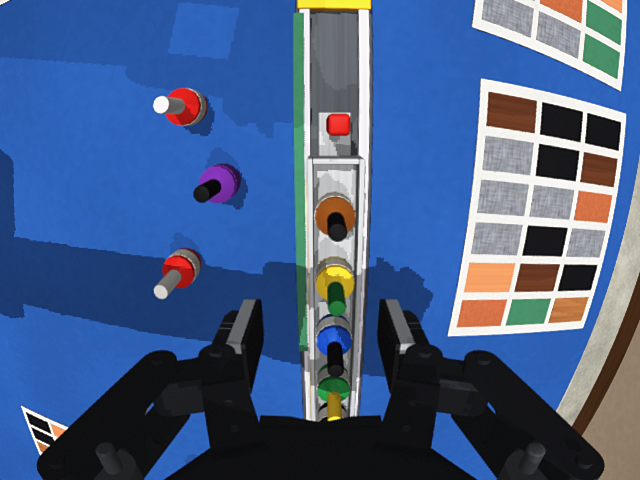

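The wrist view shows the red bottles with cap tops at (160,104) and (162,292), and the purple look-alike at (203,193). The handle top is at (339,124). In the trough, the amber cap top is at (337,231), followed by yellow and blue.

```bash
cat >> h.py <<'E'
def wproj(p):
    c=camera_info('wrist');K=np.array(c['camera_matrix']);M=np.array(c['mount']);s=state();Rt=Rm(s['tool_rot'])
    q=M[:3,:3].T@(Rt.T@(np.array(p)-s['tool_pos'])-M[:3,3])
    t=np.arctan2(np.hypot(q[0],q[1]),q[2]);a=np.arctan2(q[1],q[0])
    return np.array([K[0,2]+K[0,0]*t*np.cos(a),K[1,2]+K[1,1]*t*np.sin(a)])
A=np.array([.996,.0862,0]);B=np.array([-.0862,.996,0])  # rack x, y axes
E
python3 - <<'E'
from h import *
im=cv2.imread('pics/w1.png')
for r in (175,190): print(r,[int(v) for v in im[r,300:375].mean(1)])
for k,px,z in [('amberTop',(337,231),.106),('amberBody',(335,215),.055),('yelTop',(337,306),.106),('handle',(339,124),.108),('red1',(160,104),.082),('red2',(162,292),.082),('wallL',(311,175),.056),('wallR',(361,175),.056),('endwall',(336,157),.056),('railend',(336,8),.02)]:
    p=onz('wrist',px,z);print(k,np.round(p,4),'rack xy',np.round([p@A,p@B],4))
E
```

```text
175 [114, 114, 111, 113, 170, 231, 198, 193, 228, 231, 236, 237, 157, 98, 144, 145, 144, 204, 223, 222, 224, 219, 207, 205, 193, 192, 192, 191, 192, 203, 212, 219, 228, 228, 226, 223, 221, 220, 215, 219, 226, 228, 227, 225, 224, 223, 221, 223, 225, 227, 227, 223, 198, 190, 197, 164, 100, 59, 66, 151, 235, 234, 233, 232, 182, 242, 251, 253, 192, 101, 88, 85, 97, 114, 114]
190 [115, 116, 114, 111, 144, 232, 206, 197, 221, 230, 234, 235, 184, 91, 106, 109, 103, 104, 164, 191, 192, 191, 193, 193, 195, 193, 193, 191, 191, 191, 191, 194, 198, 199, 196, 192, 192, 191, 184, 187, 193, 195, 193, 190, 190, 188, 192, 209, 227, 227, 224, 199, 188, 193, 198, 160, 67, 56, 102, 197, 241, 232, 231, 223, 217, 242, 254, 225, 113, 90, 78, 83, 116, 115, 115]
amberTop [0.5808 0.0155 0.106 ] rack xy [ 0.5798 -0.0346]
amberBody [0.5813 0.0154 0.055 ] rack xy [ 0.5803 -0.0347]
yelTop [ 0.5875 -0.0477  0.106 ] rack xy [ 0.581  -0.0981]
handle [0.5744 0.0949 0.108 ] rack xy [0.5802 0.045 ]
red1 [0.4283 0.1048 0.082 ] rack xy [0.4356 0.0675]
red2 [ 0.4272 -0.0639  0.082 ] rack xy [ 0.42   -0.1005]
wallL [0.5571 0.0493 0.056 ] rack xy [0.5592 0.001 ]
wallR [0.6001 0.0533 0.056 ] rack xy [0.6023 0.0014]
endwall [0.5771 0.0668 0.056 ] rack xy [0.5805 0.0168]
railend [0.5657 0.2096 0.02  ] rack xy [0.5815 0.16  ]
```

Request:
play_rows:
  linear:
    - [0.013, 0.003, 0]
    - [0, 0, -0.04]
    - [0, 0, -0.04]
    - [0, 0, -0.02]
    - [0, 0, -0.01]
    - [0, 0, -0.009]
    - [0, 0, 0]
  turn: [0, 0, 0, 0, 0, 0, 0]

```text
time: 3.92
tool_pos: [0.582, 0.0156, 0.0769]
tool_rot: [0.0, 0.676, 0.737, 0.0]
contact_force: [0.3, 0.5, -0.2]
gripper_width: 0.588
grasp_force: 0.0
```

Request:
play_rows:
  linear:
    - [0, 0, 0]
    - [0, 0, 0]
    - [0, 0, 0]
    - [0, 0, 0]
    - [0, 0, 0]
  turn: [0, 0, 0, 0, 0]
  hand: 0.0

```text
time: 4.55
tool_pos: [0.5816, 0.0157, 0.0765]
tool_rot: [0.0, 0.676, 0.737, 0.0]
contact_force: [0.5, -0.2, 0.2]
gripper_width: 0.004
grasp_force: 0.0
```

Run:
```python
from h import *
s=state();p=s['tool_pos'];print(p,p@A,p@B,s['contact_force'],s['ft_torque'],s['gripper_width']*.0854,s['grasp_force'])
save('wrist','w2.png')
```

```text
[0.58159447 0.0156533  0.0765456 ] 0.5806174091773385 -0.03454275542955864 [ 0.48361583 -0.18409481  0.21277579] [-0.04285908  0.0093092   0.0371215 ] 0.00035050946496413364 0.0
```

View pics/w2.png

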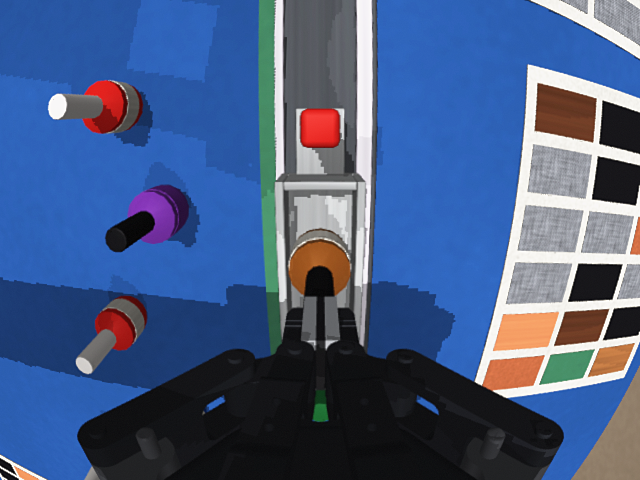

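Run:
```python
from h import *
for k,px,z in [('amberTop',(319,268),.106),('amberTop far',(319,262),.106),('bodyfar',(319,230),.030),('bodyfar34',(319,243),.058),('endwall',(320,180),.056),('handle',(321,122),.108),('padtip',(321,300),.08)]:
    p=onz('wrist',px,z);print(k,np.round(p,4),'rack xy',np.round([p@A,p@B],4))
s=state()
for z in (-.02,0,): 
  for x in (-.011,0,.011): print(x,z,wproj(s['tool_pos']+Rm(s['tool_rot'])@[x,0,z]))
save('wrist','w2c.png',(240,200,400,440),2.5)
t=trace('top','old4_mid');grab_frame('top');
for n in ('top','side'):
    grab_frame(n);d=trace(n,'old4_mid');print(n,[(round(e['p'],2),e['location']) for e in d])
```

```text
amberTop [0.5793 0.0346 0.106 ] rack xy [ 0.58   -0.0155]
amberTop far [0.5791 0.0374 0.106 ] rack xy [ 0.58   -0.0127]
bodyfar [0.5795 0.0298 0.03  ] rack xy [ 0.5797 -0.0203]
bodyfar34 [0.5795 0.0303 0.058 ] rack xy [ 0.5798 -0.0198]
endwall [0.577  0.0654 0.056 ] rack xy [0.5803 0.0154]
handle [0.5747 0.0962 0.108 ] rack xy [0.5807 0.0463]
padtip [0.5828 0.006  0.08  ] rack xy [ 0.581  -0.0442]
-0.011 -0.02 [320.32748621 317.4619925 ]
0 -0.02 [320.35433137 297.47565257]
0.011 -0.02 [320.38197107 276.35625245]
-0.011 0 [320.31993461 299.15457981]
0 0 [320.34369831 280.52897542]
0.011 0 [320.36800853 261.0375038 ]
top []
side [(0.73, [337.0, 237.9]), (0.67, [301.2, 264.1])]
```

View pics/w2c.png

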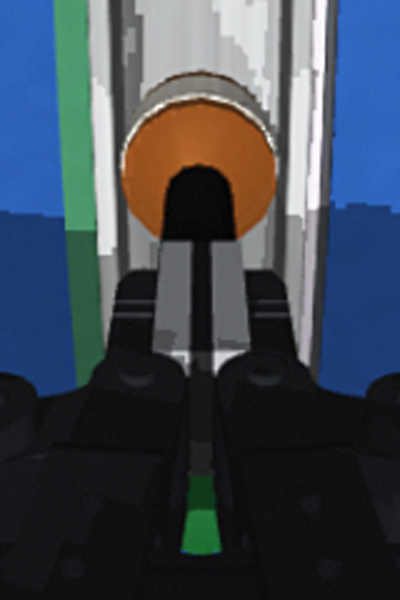

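Run:
```python
from h import *
s=state();p=s['tool_pos'];u=proj('side',p);print(u, proj('side',[p[0],p[1],.106]),proj('top',p))
c=(int(u[0])-80,int(u[1])-70,int(u[0])+80,int(u[1])+50)
save('side','s2c.png',c,5);print(c)
```

```text
[337.68997057 231.98988229] [338.16360843 224.21049066] [325.62950208 235.73748559]
(257, 161, 417, 281)
```

View pics/s2c.png

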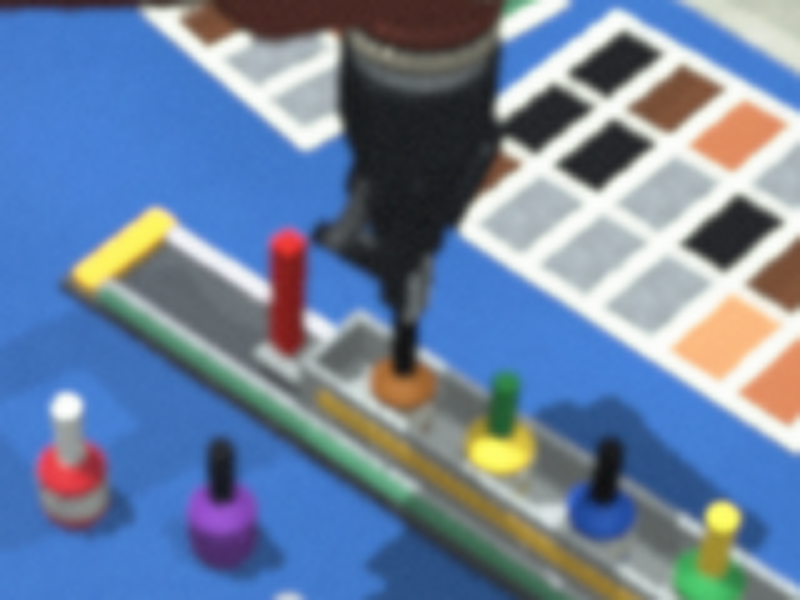

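The gripper shut on air. Both views show the pad ends just above the amber cap, about 30 mm above the reported TCP. I'll lower in a small, safe step and close again.

Request:
play_rows:
  linear:
    - [0, 0, 0]
    - [0, 0, 0]
    - [0, 0, 0]
    - [0, 0, -0.008]
    - [0, 0, -0.007]
    - [0, 0, 0]
  turn: [0, 0, 0, 0, 0, 0]
  hand: 0.045

```text
time: 5.75
tool_pos: [0.5806, 0.0158, 0.0601]
tool_rot: [-0.001, 0.676, 0.737, -0.001]
contact_force: [0.7, -0.3, -0.3]
gripper_width: 0.525
grasp_force: 0.0
```

Request:
play_rows:
  linear:
    - [0, 0, 0]
    - [0, 0, 0]
    - [0, 0, 0]
    - [0, 0, 0]
    - [0, 0, 0]
  turn: [0, 0, 0, 0, 0]
  hand: 0.0

```text
time: 6.38
tool_pos: [0.5819, 0.0156, 0.0619]
tool_rot: [0.0, 0.676, 0.737, 0.0]
contact_force: [-0.8, -0.3, 2.3]
gripper_width: 0.134
grasp_force: 58.7
```

Run:
```python
from h import *
s=state();p=s['tool_pos'];print(p,p@A,p@B,s['contact_force'],s['ft_torque'],s['gripper_width']*.0854)
a=grab_frame('wrist')[200:440,240:400];b=grab_frame('side')[170:290,270:400]
a=cv2.resize(a,None,fx=2.4,fy=2.4,interpolation=2);b=cv2.resize(b,(400,370),interpolation=2)
o=np.zeros((576,790,3),np.uint8);o[:,:384]=a;o[:370,387:787]=b
cv2.imwrite('pics/g3.png',o[:,:,::-1])
```

```text
[0.58193978 0.01563825 0.06194408] 0.580960042636961 -0.03458751383001884 [-0.75530663 -0.26424265  2.28597108] [-0.03271144 -0.00277112 -0.03285547] 0.01145833187608484
```

View pics/g3.png

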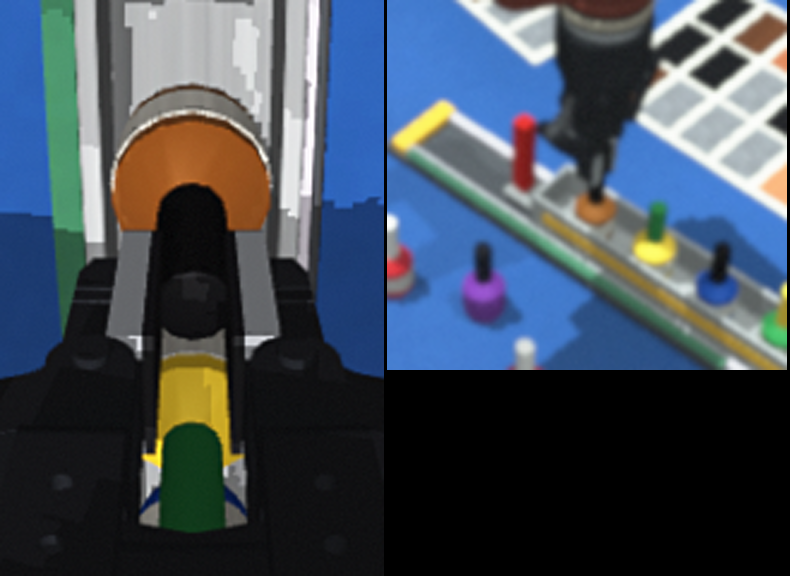

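The cap is now firmly between the pads, with yellow just behind it. I'll drag amber along the trough towards −y to pack the old bottles together.

Request:
play_rows:
  linear:
    - [0.0007, -0.008, 0]
    - [0.0007, -0.008, 0]
    - [0.0007, -0.008, 0]
    - [0.0007, -0.008, 0]
    - [0.0007, -0.008, 0]
    - [0.0007, -0.008, 0]
    - [0.0007, -0.008, 0]
    - [0.0007, -0.008, 0]
  turn: [0, 0, 0, 0, 0, 0, 0, 0]

```text
time: 7.48
tool_pos: [0.587, -0.0488, 0.0612]
tool_rot: [-0.0, 0.676, 0.737, -0.0]
contact_force: [-0.6, 3.1, 3.8]
gripper_width: 0.131
grasp_force: 61.9
```

Request:
play_rows:
  linear:
    - [0.0007, -0.008, 0]
    - [0.0007, -0.008, 0]
    - [0.0007, -0.008, 0]
    - [0.0007, -0.008, 0]
    - [0.0007, -0.008, 0]
    - [0.0007, -0.008, 0]
    - [0.0007, -0.008, 0]
    - [0.0007, -0.008, 0]
  turn: [0, 0, 0, 0, 0, 0, 0, 0]

```text
time: 8.48
tool_pos: [0.5927, -0.1128, 0.0614]
tool_rot: [-0.0, 0.676, 0.737, -0.0]
contact_force: [0.5, 3.3, 2.7]
gripper_width: 0.129
grasp_force: 61.7
```

Run:
```python
from h import *
s=state();p=s['tool_pos'];print(p,p@A,p@B,s['contact_force'],s['ft_torque'],s['gripper_width']*.0854)
a=grab_frame('wrist');b=cv2.resize(grab_frame('side')[190:340,270:470],(400,300),interpolation=2)
o=np.zeros((480,800,3),np.uint8);o[:,:400]=a[:,120:520];o[:300,400:]=b;cv2.imwrite('pics/g4.png',o[:,:,::-1])
```

```text
[ 0.59273713 -0.11277129  0.06138549] 0.5806452984892015 -0.1634141488644179 [0.51202008 3.25475347 2.71180895] [0.83846806 0.06307329 0.01645191] 0.011046964408416168
```

View pics/g4.png

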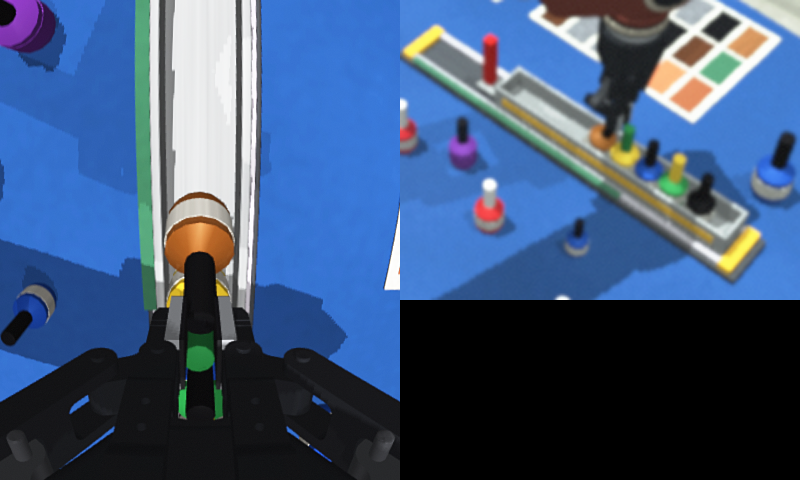

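Request:
play_rows:
  linear:
    - [0, 0, 0]
    - [0, 0, 0]
    - [0, 0, 0]
    - [0, 0, 0.02]
    - [0, 0, 0.04]
    - [0, 0, 0.05]
    - [0, 0, 0]
    - [0, 0, 0]
  turn: [0, 0, 0, 0, 0, 0, 0, 0]
  hand: 0.045

```text
time: 9.57
tool_pos: [0.593, -0.1124, 0.1725]
tool_rot: [0.001, 0.676, 0.737, 0.0]
contact_force: [0.1, 0.3, -0.3]
gripper_width: 0.533
grasp_force: 0.0
```

Request:
play_rows:
  linear:
    - [-0.042, 0.0122, 0]
    - [-0.042, 0.0122, 0]
    - [-0.042, 0.0122, 0]
    - [-0.04, 0.0122, 0]
    - [0, 0, 0]
    - [0, 0, 0]
  turn: [0, 0, 0, 0, 0, 0]

```text
time: 10.32
tool_pos: [0.4267, -0.0635, 0.1708]
tool_rot: [-0.0, 0.676, 0.737, -0.0]
contact_force: [0.6, -0.3, 0.3]
gripper_width: 0.528
grasp_force: 0.0
```

Run:
```python
from h import *
s=state();p=s['tool_pos'];print(p,s['contact_force'])
a=grab_frame('wrist');t=grab_frame('top');b=cv2.resize(grab_frame('side')[190:380,230:470],(400,316),interpolation=2)
o=np.zeros((600,800,3),np.uint8);o[:480,:400]=a[:,120:520];o[:316,400:]=b;o[316:596,400:]=cv2.resize(t[180:320,250:450],None,fx=2,fy=2,interpolation=2);cv2.imwrite('pics/g5.png',o[:,:,::-1])
for c in ('wrist','top'): print(c,[(round(d['p'],2),np.round(d['location']).tolist(),np.round(onz(c,d['location'],.06),3)) for d in trace(c,'new0_mid')])
```

```text
[ 0.42674012 -0.06353678  0.17080542] [ 0.57488716 -0.34565961  0.29056203]
wrist [(0.65, [268.0, 364.0], array([ 0.389, -0.206,  0.06 ])), (0.53, [494.0, 174.0], array([ 0.57 , -0.006,  0.06 ]))]
top [(0.63, [406.0, 309.0], array([ 0.358, -0.219,  0.06 ])), (0.32, [347.0, 235.0], array([ 0.585, -0.049,  0.06 ]))]
```

View pics/g5.png

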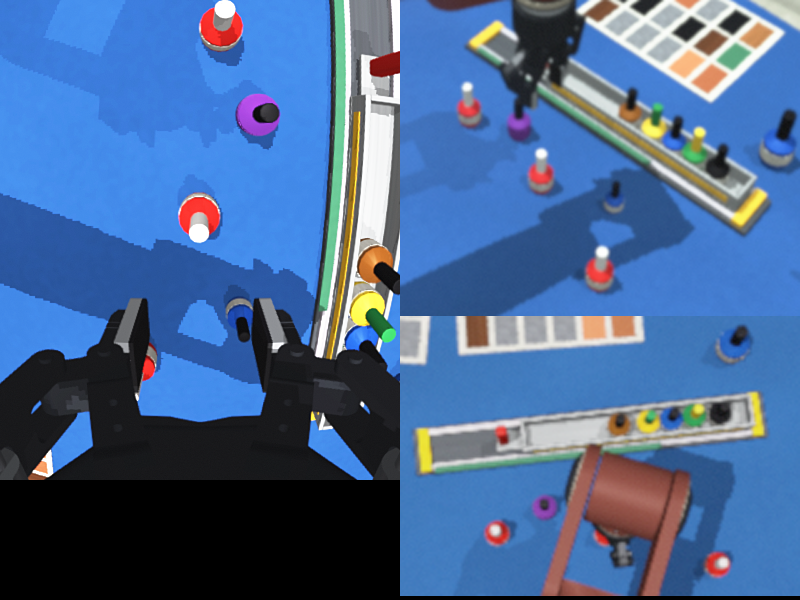

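All five old bottles stand packed at the −y end. Red #2's cap top is at wrist pixel (319,233), centred on the tool.

Run:
```python
from h import *
im=cv2.imread('pics/w1.png')
for px in [(319,233),(342,8)]:
    p=onz('wrist',px,.082);print(np.round(p,4),np.round(p-state()['tool_pos'],4))
```

```text
[ 0.4263 -0.0644  0.082 ] [-0.001  -0.0006 -0.0894]
[0.428  0.1044 0.082 ] [ 0.0007  0.1681 -0.0894]
```

Request:
play_rows:
  linear:
    - [-0.001, -0.001, -0.04]
    - [0, 0, -0.04]
    - [0, 0, -0.03]
    - [0, 0, -0.015]
    - [0, 0, -0.008]
    - [0, 0, 0]
    - [0, 0, 0]
  turn: [0, 0, 0, 0, 0, 0, 0]

```text
time: 11.45
tool_pos: [0.4269, -0.0649, 0.0398]
tool_rot: [0.001, 0.676, 0.737, 0.0]
contact_force: [0.6, -0.4, -1.0]
gripper_width: 0.53
grasp_force: 0.0
```

Request:
play_rows:
  linear:
    - [0, 0, 0]
    - [0, 0, 0]
    - [0, 0, 0]
    - [0, 0, 0]
    - [0, 0, 0]
  turn: [0, 0, 0, 0, 0]
  hand: 0.0

```text
time: 12.08
tool_pos: [0.4264, -0.0648, 0.0394]
tool_rot: [0.001, 0.676, 0.737, 0.0]
contact_force: [-1.4, 1.0, 5.9]
gripper_width: 0.129
grasp_force: 58.8
```

Request:
play_rows:
  linear:
    - [0, 0, 0.02]
    - [0, 0, 0.035]
    - [0, 0, 0.035]
    - [0.04, 0, 0]
    - [0.04, 0, 0]
    - [0.04, 0, 0]
    - [0.03, 0, 0]
    - [0.012, 0, 0]
  turn: [0, 0, 0, 0, 0, 0, 0, 0]

```text
time: 13.08
tool_pos: [0.5884, -0.0643, 0.1274]
tool_rot: [-0.001, 0.676, 0.737, -0.0]
contact_force: [0.1, 0.8, -0.3]
gripper_width: 0.131
grasp_force: 58.8
```

Run:
```python
from h import *
s=state();p=s['tool_pos'];print(p,p@A,p@B,s['contact_force'],s['gripper_width'],s['grasp_force'])
a=grab_frame('wrist');b=cv2.resize(grab_frame('side')[190:340,270:470],(400,300),interpolation=2)
o=np.zeros((480,800,3),np.uint8);o[:,:400]=a[:,120:520];o[:300,400:]=b;cv2.imwrite('pics/g6.png',o[:,:,::-1])
```

```text
[ 0.58836044 -0.0643218   0.12742152] 0.5804624615791721 -0.11478118214820388 [ 0.05930876  0.83712443 -0.26885606] 0.1312047562934937 58.774232268333435
```

View pics/g6.png

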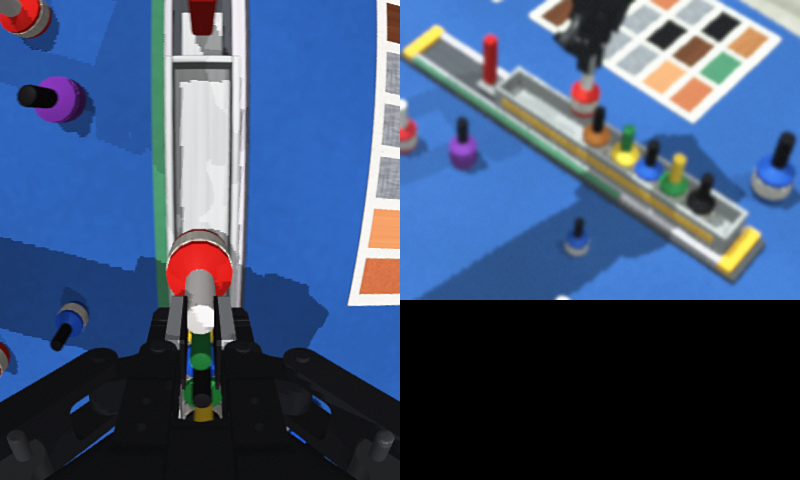

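Request:
play_rows:
  linear:
    - [0, 0, -0.02]
    - [0, 0, -0.018]
    - [0, 0, -0.012]
    - [0, 0, -0.008]
    - [0, 0, -0.005]
    - [0, 0, 0]
    - [0, 0, 0]
  turn: [0, 0, 0, 0, 0, 0, 0]

```text
time: 14.05
tool_pos: [0.5874, -0.0646, 0.0653]
tool_rot: [-0.0, 0.676, 0.737, -0.0]
contact_force: [0.2, 1.7, -0.3]
gripper_width: 0.129
grasp_force: 58.8
```

Request:
play_rows:
  linear:
    - [0, 0, -0.002]
    - [0, 0, 0]
  turn: [0, 0]

```text
time: 14.3
tool_pos: [0.5879, -0.0646, 0.0637]
tool_rot: [0.0, 0.676, 0.737, 0.0]
contact_force: [0.5, 0.4, -1.2]
gripper_width: 0.127
grasp_force: 58.9
```

Request:
play_rows:
  linear:
    - [0, 0, -0.001]
    - [0, 0, 0]
    - [0, 0, 0]
  turn: [0, 0, 0]

```text
time: 14.68
tool_pos: [0.5885, -0.0646, 0.0636]
tool_rot: [0.001, 0.676, 0.737, 0.0]
contact_force: [-1.2, 0.8, 5.6]
gripper_width: 0.129
grasp_force: 59.5
```

Request:
play_rows:
  linear:
    - [0, 0, 0]
    - [0, 0, 0]
    - [0, 0, 0]
    - [0, 0, 0.02]
    - [0, 0, 0.04]
    - [0, 0, 0.05]
    - [0, 0, 0]
    - [0, 0, 0]
  turn: [0, 0, 0, 0, 0, 0, 0, 0]
  hand: 0.045

```text
time: 15.68
tool_pos: [0.588, -0.0646, 0.1734]
tool_rot: [0.001, 0.676, 0.737, 0.0]
contact_force: [0.7, 0.7, 0.6]
gripper_width: 0.527
grasp_force: 0.0
```

Request:
play_rows:
  linear:
    - [-0.04, 0.0425, 0]
    - [-0.04, 0.0425, 0]
    - [-0.04, 0.0425, 0]
    - [-0.04, 0.0425, 0]
    - [0, 0, 0]
    - [0, 0, 0]
  turn: [0, 0, 0, 0, 0, 0]

```text
time: 16.42
tool_pos: [0.4274, 0.1053, 0.1716]
tool_rot: [-0.0, 0.676, 0.737, -0.001]
contact_force: [0.4, 0.0, 0.2]
gripper_width: 0.529
grasp_force: 0.0
```

Run:
```python
from h import *
s=state();p=s['tool_pos'];print(p,s['contact_force'])
a=grab_frame('wrist');t=grab_frame('top');b=cv2.resize(grab_frame('side')[190:380,230:470],(400,316),interpolation=2)
o=np.zeros((600,800,3),np.uint8);o[:480,:400]=a[:,120:520];o[:316,400:]=b;o[316:596,400:]=cv2.resize(t[180:320,250:450],None,fx=2,fy=2,interpolation=2);cv2.imwrite('pics/g7.png',o[:,:,::-1])
for px in [(320,233)]: print(np.round(onz('wrist',px,.082)-p,4))
```

```text
[0.42738872 0.10529955 0.17156646] [0.41074404 0.01787133 0.22323911]
[ 0.0006 -0.0014 -0.0896]
```

View pics/g7.png

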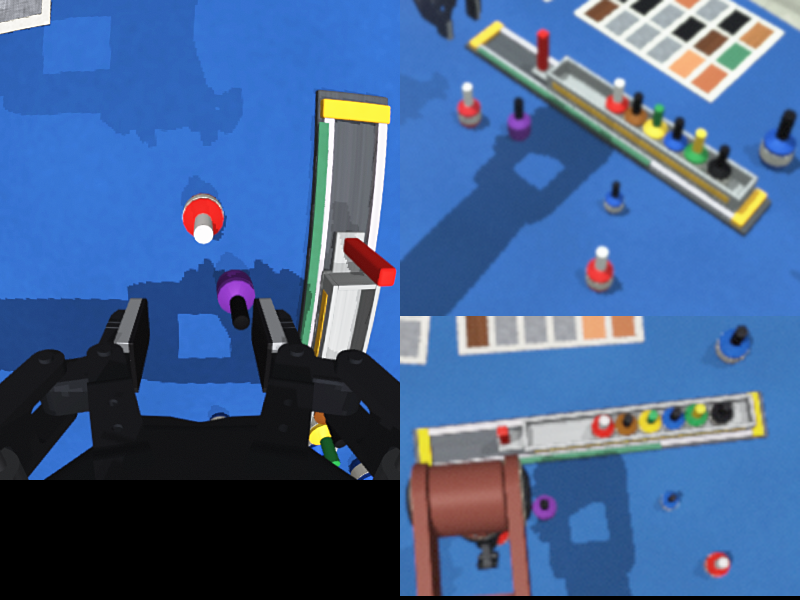

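Red #1 stands in the trough beside amber and everything is upright. The next red's cap is at wrist pixel (324,234), about 2 mm off the tool axis.

Request:
play_rows:
  linear:
    - [0.002, -0.002, -0.04]
    - [0, 0, -0.04]
    - [0, 0, -0.03]
    - [0, 0, -0.015]
    - [0, 0, -0.008]
    - [0, 0, 0]
    - [0, 0, 0]
  turn: [0, 0, 0, 0, 0, 0, 0]

```text
time: 17.45
tool_pos: [0.4309, 0.1035, 0.0408]
tool_rot: [0.001, 0.676, 0.737, 0.001]
contact_force: [0.9, 0.5, 0.3]
gripper_width: 0.527
grasp_force: 0.0
```

Request:
play_rows:
  linear:
    - [0, 0, 0]
    - [0, 0, 0]
    - [0, 0, 0]
    - [0, 0, 0]
    - [0, 0, 0]
  turn: [0, 0, 0, 0, 0]
  hand: 0.0

```text
time: 18.08
tool_pos: [0.4305, 0.1035, 0.0405]
tool_rot: [0.0, 0.676, 0.737, 0.0]
contact_force: [-1.6, -0.7, 7.1]
gripper_width: 0.123
grasp_force: 58.8
```

Request:
play_rows:
  linear:
    - [0, 0, 0.02]
    - [0, 0, 0.035]
    - [0, 0, 0.035]
    - [0.04, -0.031, 0]
    - [0.04, -0.031, 0]
    - [0.04, -0.031, 0]
    - [0.0335, -0.027, 0]
    - [0, 0, 0]
  turn: [0, 0, 0, 0, 0, 0, 0, 0]

```text
time: 19.08
tool_pos: [0.5843, -0.0183, 0.1284]
tool_rot: [-0.0, 0.677, 0.736, -0.0]
contact_force: [0.8, 0.1, -1.2]
gripper_width: 0.122
grasp_force: 58.8
```

Run:
```python
from h import *
s=state();p=s['tool_pos'];print(p,p@A,p@B,s['contact_force'],s['gripper_width'],s['grasp_force'])
im=grab_frame('wrist');cv2.imwrite('pics/w8.png',im[:,:,::-1])
h=cv2.cvtColor(im,cv2.COLOR_RGB2HSV);m=((h[...,0]<6)|(h[...,0]>174))&(h[...,1]>170)&(h[...,2]>90)
n,l,st,c=cv2.connectedComponentsWithStats(m.astype(np.uint8))
print([(st[i].tolist(),np.round(c[i]).tolist()) for i in range(1,n) if st[i,4]>80])
for t in ('new0_mid',): 
    for c in ('side','top'):
        grab_frame(c);print(c,[(round(d['p'],2),np.round(d['location']).tolist()) for d in trace(c,t)])
```

```text
[ 0.58432871 -0.01829109  0.12836704] 0.5804147024119541 -0.0685870642757128 [ 0.75934074  0.11181105 -1.15943665] 0.12164986875308756 58.80869150161743
[([305, 58, 29, 28, 774], [319.0, 71.0]), ([288, 242, 65, 54, 2213], [319.0, 266.0]), ([103, 386, 24, 18, 284], [114.0, 395.0])]
side [(0.6, [351.0, 352.0]), (0.43, [366.0, 264.0])]
top []
```

Request:
play_rows:
  linear:
    - [0, 0, -0.02]
    - [0, 0, -0.018]
    - [0, 0, -0.012]
    - [0, 0, -0.008]
    - [0, 0, -0.004]
    - [0, 0, -0.003]
    - [0, 0, 0]
    - [0, 0, 0]
  turn: [0, 0, 0, 0, 0, 0, 0, 0]

```text
time: 20.32
tool_pos: [0.5835, -0.0166, 0.0648]
tool_rot: [0.0, 0.676, 0.737, 0.0]
contact_force: [0.4, -0.0, -1.1]
gripper_width: 0.125
grasp_force: 58.8
```

Request:
play_rows:
  linear:
    - [0, 0, -0.001]
    - [0, 0, 0]
    - [0, 0, 0]
  turn: [0, 0, 0]

```text
time: 20.7
tool_pos: [0.5839, -0.0166, 0.0644]
tool_rot: [0.001, 0.676, 0.737, 0.0]
contact_force: [-1.5, -0.0, 4.3]
gripper_width: 0.125
grasp_force: 59.4
```

Request:
play_rows:
  linear:
    - [0, 0, 0]
    - [0, 0, 0]
    - [0, 0, 0]
    - [0, 0, 0.02]
    - [0, 0, 0.04]
    - [0, 0, 0.05]
    - [0, 0, 0]
  turn: [0, 0, 0, 0, 0, 0, 0]
  hand: 0.045

```text
time: 21.58
tool_pos: [0.5872, -0.0171, 0.1815]
tool_rot: [0.005, 0.676, 0.737, 0.003]
contact_force: [0.7, -0.6, -0.1]
gripper_width: 0.524
grasp_force: 0.0
```

Request:
play_rows:
  linear:
    - [-0.042, -0.042, 0]
    - [-0.042, -0.042, 0]
    - [-0.042, -0.042, 0]
    - [-0.042, -0.042, 0]
    - [-0.041, -0.042, 0]
    - [0, 0, 0]
    - [0, 0, 0]
  turn: [0, 0, 0, 0, 0, 0, 0]

```text
time: 22.45
tool_pos: [0.3743, -0.2265, 0.1736]
tool_rot: [0.0, 0.676, 0.737, 0.0]
contact_force: [0.6, 0.2, 0.5]
gripper_width: 0.531
grasp_force: 0.0
```

Run:
```python
from h import *
s=state();p=s['tool_pos'];print(p,s['contact_force'])
a=grab_frame('wrist');t=grab_frame('top');b=cv2.resize(grab_frame('side')[190:380,230:470],(400,316),interpolation=2)
o=np.zeros((600,800,3),np.uint8);o[:480,:400]=a[:,120:520];o[:316,400:]=b;o[316:596,400:]=cv2.resize(t[180:320,250:450],None,fx=2,fy=2,interpolation=2);cv2.imwrite('pics/g9.png',o[:,:,::-1])
print(wproj([p[0],p[1],.082]), wproj([p[0]+.01,p[1],.082]), wproj([p[0],p[1]+.01,.082]))
```

```text
[ 0.37427542 -0.22646935  0.17364788] [0.57609127 0.16005395 0.45453849]
[319.33555448 232.49695675] [332.43382076 233.63230648] [320.5200325  219.80207353]
```

View pics/g9.png

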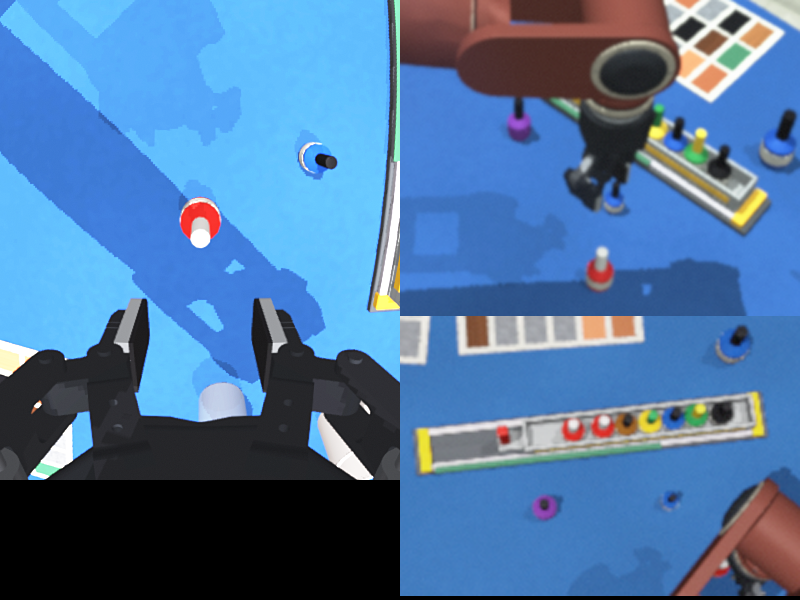

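Two reds are in and everything is standing. The last red's cap is at wrist pixel (320,238), about 4 mm towards −y from the tool axis.

Request:
play_rows:
  linear:
    - [0.0, -0.004, -0.04]
    - [0, 0, -0.04]
    - [0, 0, -0.03]
    - [0, 0, -0.015]
    - [0, 0, -0.008]
    - [0, 0, 0]
    - [0, 0, 0]
  turn: [0, 0, 0, 0, 0, 0, 0]

```text
time: 23.48
tool_pos: [0.3752, -0.2312, 0.0418]
tool_rot: [0.001, 0.676, 0.737, 0.0]
contact_force: [-0.5, 0.3, 0.0]
gripper_width: 0.522
grasp_force: 0.0
```

Request:
play_rows:
  linear:
    - [0, 0, 0]
    - [0, 0, 0]
    - [0, 0, 0]
    - [0, 0, 0]
    - [0, 0, 0]
  turn: [0, 0, 0, 0, 0]
  hand: 0.0

```text
time: 24.1
tool_pos: [0.3748, -0.2311, 0.0414]
tool_rot: [0.001, 0.676, 0.737, -0.0]
contact_force: [-1.4, 0.7, 6.2]
gripper_width: 0.122
grasp_force: 58.8
```

Request:
play_rows:
  linear:
    - [0, 0, 0.02]
    - [0, 0, 0.045]
    - [0, 0, 0.045]
    - [0.01, 0.052, 0]
    - [0.01, 0.052, 0]
    - [0.01, 0.052, 0]
    - [0.01, 0.052, 0]
    - [0.01, 0.053, 0]
  turn: [0, 0, 0, 0, 0, 0, 0, 0]

```text
time: 25.1
tool_pos: [0.4239, 0.0322, 0.1498]
tool_rot: [-0.0, 0.676, 0.737, -0.0]
contact_force: [1.5, -1.4, -0.8]
gripper_width: 0.119
grasp_force: 58.7
```

Request:
play_rows:
  linear:
    - [0.05, 0, 0]
    - [0.05, 0, 0]
    - [0.04, 0, 0]
    - [0.015, 0, 0]
    - [0, 0, 0]
    - [0, 0, 0]
  turn: [0, 0, 0, 0, 0, 0]

```text
time: 25.85
tool_pos: [0.578, 0.0305, 0.1501]
tool_rot: [-0.001, 0.676, 0.737, -0.0]
contact_force: [0.3, -0.4, -0.2]
gripper_width: 0.124
grasp_force: 58.8
```

Run:
```python
from h import *
s=state();p=s['tool_pos'];print(p,p@A,p@B,s['contact_force'],s['gripper_width'],s['grasp_force'])
im=grab_frame('wrist');cv2.imwrite('pics/w10.png',im[:,:,::-1])
h=cv2.cvtColor(im,cv2.COLOR_RGB2HSV);m=((h[...,0]<6)|(h[...,0]>174))&(h[...,1]>170)&(h[...,2]>90)
n,l,st,c=cv2.connectedComponentsWithStats(m.astype(np.uint8))
print([(st[i].tolist(),np.round(c[i]).tolist()) for i in range(1,n) if st[i,4]>80])
```

```text
[0.57803089 0.03049552 0.15010568] 0.5783474763511738 -0.019452720626592517 [ 0.30510276 -0.41867361 -0.19879082] 0.12409447218511532 58.80463242530823
[([311, 142, 26, 30, 716], [323.0, 157.0]), ([288, 243, 65, 53, 2170], [320.0, 268.0]), ([308, 332, 11, 19, 107], [311.0, 340.0])]
```

Request:
play_rows:
  linear:
    - [0.001, 0, -0.03]
    - [0, 0, -0.025]
    - [0, 0, -0.012]
    - [0, 0, -0.008]
    - [0, 0, -0.006]
    - [0, 0, -0.004]
    - [0, 0, 0]
    - [0, 0, 0]
  turn: [0, 0, 0, 0, 0, 0, 0, 0]

```text
time: 26.9
tool_pos: [0.5806, 0.0305, 0.0659]
tool_rot: [0.0, 0.676, 0.737, 0.0]
contact_force: [0.0, -0.2, -1.8]
gripper_width: 0.124
grasp_force: 58.9
```

Request:
play_rows:
  linear:
    - [0, 0, -0.001]
    - [0, 0, 0]
    - [0, 0, 0]
  turn: [0, 0, 0]

```text
time: 27.28
tool_pos: [0.5809, 0.0305, 0.0654]
tool_rot: [0.001, 0.676, 0.737, 0.0]
contact_force: [-1.6, -0.5, 4.4]
gripper_width: 0.118
grasp_force: 59.5
```

Request:
play_rows:
  linear:
    - [0, 0, 0]
    - [0, 0, 0]
    - [0, 0, 0]
    - [0, 0, 0.02]
    - [0, 0, 0.04]
    - [0, 0, 0.05]
    - [0, 0, 0]
  turn: [0, 0, 0, 0, 0, 0, 0]
  hand: 0.045

```text
time: 28.15
tool_pos: [0.5842, 0.0302, 0.1824]
tool_rot: [0.005, 0.676, 0.737, 0.004]
contact_force: [0.8, 0.4, 0.2]
gripper_width: 0.528
grasp_force: 0.0
```

Request:
play_rows:
  linear:
    - [-0.003, 0.033, 0]
    - [-0.003, 0.032, 0]
    - [0, 0, 0]
    - [0, 0, 0]
  turn: [0, 0, 0, 0]

```text
time: 28.65
tool_pos: [0.5742, 0.0951, 0.1745]
tool_rot: [0.0, 0.676, 0.737, -0.0]
contact_force: [-0.1, 0.1, -0.7]
gripper_width: 0.525
grasp_force: 0.0
```

Run:
```python
from h import *
s=state();p=s['tool_pos'];print(p,s['contact_force'],wproj([p[0],p[1],.108]))
im=grab_frame('wrist');cv2.imwrite('pics/w11.png',im[:,:,::-1])
h=cv2.cvtColor(im,cv2.COLOR_RGB2HSV);m=((h[...,0]<6)|(h[...,0]>174))&(h[...,1]>150)&(h[...,2]>60)
n,l,st,c=cv2.connectedComponentsWithStats(m.astype(np.uint8))
print([(st[i].tolist(),np.round(c[i]).tolist()) for i in range(1,n) if st[i,4]>80])
print([[int(v) for v in im[r,316:324].mean(0)] for r in range(200,300,6)])
im=grab_frame('top')
h=cv2.cvtColor(im,cv2.COLOR_RGB2HSV)[180:330,250:450];m=((h[...,0]<8)|(h[...,0]>172))&(h[...,1]>150)&(h[...,2]>60)
n,l,st,c=cv2.connectedComponentsWithStats(m.astype(np.uint8))
print([(st[i,4],np.round(c[i]+[250,180]).tolist()) for i in range(1,n) if st[i,4]>8])
```

```text
[0.57420263 0.09512158 0.17447753] [-0.08634191  0.075238   -0.6877122 ] [320.3397929  241.61370457]
[([310, 213, 22, 46, 908], [320.0, 237.0]), ([302, 275, 40, 41, 878], [321.0, 291.0]), ([301, 322, 38, 33, 633], [319.0, 337.0]), ([302, 363, 17, 26, 200], [308.0, 376.0]), ([322, 363, 16, 26, 203], [331.0, 376.0])]
[[92, 95, 101], [121, 122, 122], [132, 64, 64], [122, 17, 14], [122, 16, 13], [123, 17, 14], [123, 17, 14], [248, 53, 47], [248, 52, 46], [246, 46, 42], [78, 86, 86], [109, 92, 92], [96, 95, 90], [134, 17, 15], [142, 21, 19], [146, 21, 19], [111, 110, 108]]
[(np.int32(50), [351.0, 236.0]), (np.int32(47), [336.0, 238.0]), (np.int32(52), [321.0, 239.0]), (np.int32(15), [302.0, 239.0])]
```

Request:
play_rows:
  linear:
    - [0, -0.005, 0]
    - [0, 0, -0.04]
    - [0, 0, -0.04]
    - [0, 0, -0.022]
    - [0, 0, -0.01]
    - [0, 0, 0]
    - [0, 0, 0]
  turn: [0, 0, 0, 0, 0, 0, 0]

```text
time: 29.62
tool_pos: [0.5755, 0.0903, 0.0641]
tool_rot: [0.001, 0.676, 0.737, 0.001]
contact_force: [0.0, -0.4, -0.2]
gripper_width: 0.526
grasp_force: 0.0
```

Request:
play_rows:
  linear:
    - [0, 0, 0]
    - [0, 0, 0]
    - [0, 0, 0]
    - [0, 0, 0]
    - [0, 0, 0]
  turn: [0, 0, 0, 0, 0]
  hand: 0.0

```text
time: 30.25
tool_pos: [0.575, 0.0905, 0.0638]
tool_rot: [0.001, 0.676, 0.737, 0.0]
contact_force: [-1.1, -0.7, 5.7]
gripper_width: 0.157
grasp_force: 59.0
```

Run:
```python
from h import *
s=state();p=s['tool_pos'];print(p,p@A,p@B,s['contact_force'],s['ft_torque'],s['gripper_width']*.0854,s['grasp_force'])
```

```text
[0.57497826 0.09051939 0.06380453] 0.5804811156317295 0.04059418559934715 [-1.07035294 -0.72177267  5.6826061 ] [0.01893841 0.27625205 0.01954468] 0.013413017220983408 58.95166575908661
```

Request:
play_rows:
  linear:
    - [-0.0002, 0.002, 0]
    - [-0.0003, 0.004, 0]
    - [-0.0005, 0.006, 0]
    - [-0.0007, 0.008, 0]
    - [-0.0007, 0.008, 0]
    - [-0.0007, 0.008, 0]
    - [-0.0007, 0.008, 0]
    - [-0.0007, 0.008, 0]
  turn: [0, 0, 0, 0, 0, 0, 0, 0]

```text
time: 31.25
tool_pos: [0.5704, 0.1421, 0.0638]
tool_rot: [0.001, 0.676, 0.737, -0.0]
contact_force: [-1.8, -2.9, 6.1]
gripper_width: 0.163
grasp_force: 59.0
```

Run:
```python
from h import *
s=state();p=s['tool_pos'];print(p,p@A,p@B,s['contact_force'],s['ft_torque'],s['gripper_width']*.0854)
im=grab_frame('top')
h=cv2.cvtColor(im,cv2.COLOR_RGB2HSV)[180:330,250:450];m=((h[...,0]<8)|(h[...,0]>172))&(h[...,1]>150)&(h[...,2]>60)
n,l,st,c=cv2.connectedComponentsWithStats(m.astype(np.uint8))
print([(st[i,4],np.round(c[i]+[250,180]).tolist()) for i in range(1,n) if st[i,4]>8])
```

```text
[0.57039912 0.14208786 0.06379437] 0.5803655020611046 0.09235110552206567 [-1.82118924 -2.94524575  6.07147337] [-0.45813419  0.34178566  0.01999003] 0.01390335119039619
[(np.int32(44), [335.0, 238.0]), (np.int32(49), [304.0, 241.0]), (np.int32(45), [320.0, 240.0])]
```

Sliding smoothly, with low side force and the bottles moving along with the rack.

Request:
play_rows:
  linear:
    - [-0.0007, 0.008, 0]
    - [-0.0007, 0.008, 0]
    - [-0.0007, 0.008, 0]
    - [-0.0007, 0.008, 0]
    - [-0.0007, 0.008, 0]
    - [-0.0007, 0.008, 0]
    - [-0.0007, 0.008, 0]
    - [-0.0007, 0.008, 0]
  turn: [0, 0, 0, 0, 0, 0, 0, 0]

```text
time: 32.3
tool_pos: [0.5647, 0.2062, 0.0638]
tool_rot: [0.001, 0.676, 0.737, -0.0]
contact_force: [-1.0, -1.9, 6.5]
gripper_width: 0.16
grasp_force: 59.0
```

Request:
play_rows:
  linear:
    - [-0.0006, 0.007, 0]
    - [-0.0005, 0.006, 0]
    - [-0.0004, 0.005, 0]
    - [-0.0003, 0.003, 0]
    - [-0.0002, 0.002, 0]
    - [-0.0001, 0.001, 0]
    - [0, 0, 0]
    - [0, 0, 0]
  turn: [0, 0, 0, 0, 0, 0, 0, 0]

```text
time: 33.3
tool_pos: [0.5626, 0.2303, 0.0638]
tool_rot: [0.001, 0.676, 0.737, 0.0]
contact_force: [-2.5, -1.4, 5.6]
gripper_width: 0.161
grasp_force: 59.0
```

Run:
```python
from h import *
s=state();p=s['tool_pos'];print(p,p@A,p@B-.0406,s['contact_force'],s['ft_torque'],s['gripper_width']*.0854)
```

```text
[0.5625695  0.23027716 0.06381083] 0.5801691159840503 0.14026256403114074 [-2.4546063  -1.4348954   5.64066891] [-0.31108778  0.42227167  0.06974902] 0.013740804008761187
```

Request:
play_rows:
  linear:
    - [-0.0001, 0.001, 0]
    - [0, 0, 0]
    - [0, 0, 0]
  turn: [0, 0, 0]

```text
time: 33.67
tool_pos: [0.5625, 0.2313, 0.0638]
tool_rot: [0.0, 0.676, 0.737, 0.0]
contact_force: [-1.8, -2.8, 6.7]
gripper_width: 0.165
grasp_force: 59.0
```

Request:
play_rows:
  linear:
    - [0.0001, -0.001, 0]
    - [0, 0, 0]
    - [0, 0, 0]
  turn: [0, 0, 0]

```text
time: 34.05
tool_pos: [0.5625, 0.2313, 0.0638]
tool_rot: [-0.0, 0.676, 0.737, 0.001]
contact_force: [-1.4, 1.7, 5.3]
gripper_width: 0.164
grasp_force: 59.0
```

Request:
play_rows:
  linear:
    - [0.0001, -0.001, 0]
    - [0, 0, 0]
    - [0, 0, 0]
  turn: [0, 0, 0]

```text
time: 34.42
tool_pos: [0.5625, 0.2308, 0.0638]
tool_rot: [-0.0, 0.676, 0.737, 0.001]
contact_force: [-2.2, 2.8, 5.6]
gripper_width: 0.164
grasp_force: 58.9
```

Request:
play_rows:
  linear:
    - [0, 0, 0]
    - [0, 0, 0]
    - [0, 0, 0]
    - [0, 0, 0]
    - [0, 0, 0.02]
    - [0, 0, 0.04]
    - [0, 0, 0.05]
    - [0, 0, 0]
  turn: [0, 0, 0, 0, 0, 0, 0, 0]
  hand: 0.045

```text
time: 35.42
tool_pos: [0.566, 0.2305, 0.1807]
tool_rot: [0.003, 0.676, 0.737, 0.005]
contact_force: [-0.8, -0.6, -0.2]
gripper_width: 0.526
grasp_force: 0.0
```

Request:
play_rows:
  linear:
    - [0, 0, 0]
    - [0, 0, 0]
    - [0, 0, 0]
    - [0, 0, 0]
  turn: [0, 0, 0, 0]

```text
time: 35.92
tool_pos: [0.5617, 0.2293, 0.1715]
tool_rot: [-0.0, 0.676, 0.737, -0.001]
contact_force: [0.6, 0.9, -0.0]
gripper_width: 0.524
grasp_force: 0.0
```

Run:
```python
from h import *
s=state();p=s['tool_pos'];print(p,p@B-.0406)
im=grab_frame('wrist')
h=cv2.cvtColor(im,cv2.COLOR_RGB2HSV)
m=((h[...,0]<6)|(h[...,0]>174))&(h[...,1]>150)&(h[...,2]>200)
n,l,st,c=cv2.connectedComponentsWithStats(m.astype(np.uint8))
for i in range(1,n):
    if st[i,4]>80: q=onz('wrist',c[i],.108);print(st[i].tolist(),np.round(c[i],1),np.round([q@A,q@B],4))
# same measurement in the picture taken before the grasp (tool then at .5742,.0951,.1745)
im0=cv2.imread('pics/w11.png');h=cv2.cvtColor(im0,cv2.COLOR_BGR2HSV)
m=((h[...,0]<6)|(h[...,0]>174))&(h[...,1]>150)&(h[...,2]>200)
n,l,st,c=cv2.connectedComponentsWithStats(m.astype(np.uint8))
for i in range(1,n):
    if st[i,4]>80: q=onz('wrist',c[i],.108)-p+np.array([.5742,.0951,.1745]);print('before',st[i].tolist(),np.round(c[i],1),np.round([q@A,q@B],4))
t=grab_frame('top');b=cv2.resize(grab_frame('side')[170:340,230:470],(400,284),interpolation=2)
o=np.zeros((600,800,3),np.uint8);o[:480,:400]=im[:,120:520];o[:284,400:]=b;o[300:580,400:]=cv2.resize(t[180:320,250:450],None,fx=2,fy=2,interpolation=2);cv2.imwrite('pics/g12.png',o[:,:,::-1])
```

```text
[0.56172128 0.22933385 0.17150502] 0.13939614223591767
[311, 232, 21, 20, 403] [321.2 241.4] [0.58   0.1811]
[303, 363, 17, 23, 178] [308.9 374.3] [0.5702 0.067 ]
[321, 363, 18, 20, 167] [331.7 373.1] [0.5888 0.0683]
before [311, 239, 20, 19, 376] [320.5 248. ] [0.5803 0.0415]
before [301, 326, 37, 26, 473] [316.5 337.2] [ 0.5774 -0.031 ]
before [322, 366, 15, 13, 90] [330.3 373.1] [ 0.5885 -0.0665]
```

View pics/g12.png

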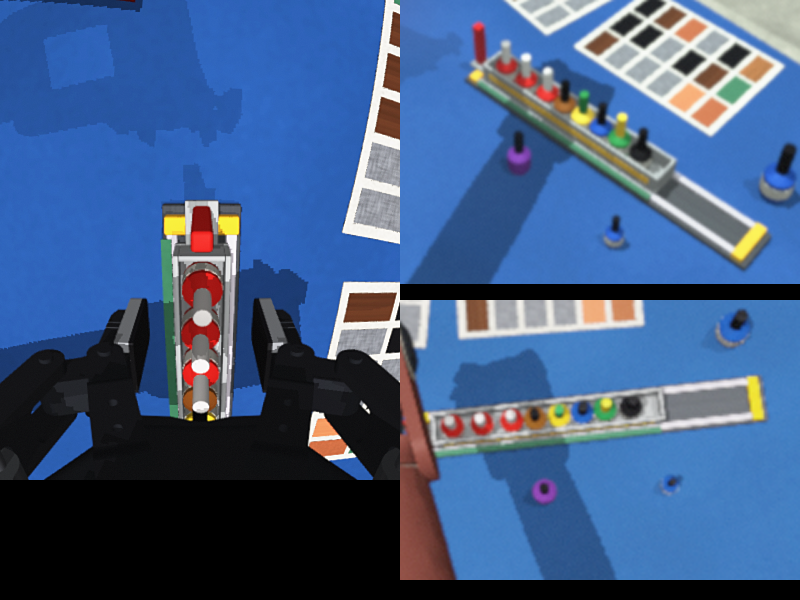

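Handle displacement measures 139.6 mm, so the rack is in the serving detent. All eight bottles stand in it, and the purple, small blue and large blue look-alikes are where they started.

```bash
python3 -c "
from plant import *
print(job_done())"
```

```text
the job is handed in; nothing more can be done
None
```

All three red bottles present are standing in the trough with the five old ones, and the rack has been slid to the serving station; it measures 139.6 mm of 140 along the rail, though the click itself was not seen directly, and the job is handed in.

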